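# Leave the countertop oven open to dry

## Task

The countertop oven has just been wiped out and must dry. Pull its drop-down door ajar by the handle, then lower it gently (no slamming, no leaning hard on it) until it lies fully open and level; after that turn the dial on top of the oven to the drying setting, the sixth click from OFF (the green mark). Do not disturb the other things on the counter and on the oven.

Things in the scene. Friction and masses are not known exactly. Their poses are not given: they have to be found in the camera images.
- oven: steel countertop oven, fixed to the counter, 290 deep x 400 wide x 235 high. Origin on the counter under the middle of its front face; x points into the oven (away from the robot), y to its left seen from the robot, z up. The cavity opens to the front; roof and sides end at the front plane x = 0. Door hinge axis: along y at x = 0, z = 72 in this frame
- door (a joint): drop-down door, hinged along its lower edge: 0 = shut (upright), 1.571 = fully open, level, against its stop, sticking out towards the robot (-x of the oven). The hinge is stiff (friction about 0.9 N m): the door stays at any angle where it is left, and neither springs shut nor falls open
- door_panel: door leaf, steel frame with glass, 372 wide, 145 high from hinge to top edge, 16 thick. Origin on the hinge axis at mid-width; axes as the oven's when shut, turning with the door: inner face x = 0, outer face x = -16, top edge z = 145. Fully open, its inner face looks up, 72 above the counter; the handle is then underneath, so the pull must change to a push on the inner face
- door_handle: horizontal round bar, diameter 10, 260 long along y, a stand-off at each end. Origin at mid-bar, 58 before the hinge plane and 125 above the hinge when shut (197 above the counter, 38 below the oven's top). Free gap between bar and door face 37: a finger 22 thick pointing straight down has room behind the bar only up to about 0.45 rad of door angle
- dial (a joint): dial on the oven's top. 0 = OFF; it grows clockwise seen from above, one click each 0.3927 rad (22.5 degrees), 10 clicks up to the stop. A sprung ball pulls it into the nearest click (about 0.08 N m to pass a click). Sixth click = 2.356 rad
- dial_grip (a point): grip point on the dial's axis, 275 above the counter, at x = 62, y = -120 in the oven's frame. The grip is an upright bar 58 long, 14 thick, from 16 below to 10 above this point, on a disc 60 wide. The red end of its top is the pointer: at OFF to +y of the oven (white mark), at the sixth click 135 degrees clockwise of that (green mark). The point turns with the dial: y along the pointer, z up
- spice_jar: jar, diameter 56, 100 high, standing on the left half of the oven's top; origin at the centre of its underside; leave it alone
- mug: blue mug, diameter 80, 95 high, beside the door's path on the left; origin at the centre of its underside; leave it alone
- oil_bottle: green bottle, diameter 64, 200 high, beside the door's path on the right; origin at the centre of its underside; leave it alone
- bowl: white bowl, diameter 150, 65 high; origin at the centre of its underside; leave it alone
- can: can with a red label, diameter 74, 110 high; origin at the centre of its underside; leave it alone
- spatula: spatula lying on the counter, about 250 long; leave it alone

How it is judged (in metres and radians):
On the way, in this order (a step that is already met when the one before it is completed fails the run):
1. the door is drawn ajar (past 0.15 rad) by a finger pulling on its handle (contact force between the fingers and door_handle above 0.5 N and value of joint door above 0.15 rad), for 0.05 s.
2. the door lies fully open, at 1.50 rad or more (value of joint door above 1.5 rad), for 0.2 s.
3. the dial stands at the sixth click (2.356 rad, within 0.12) (value of joint dial between 2.236 and 2.476 rad), for 0.3 s.
At the end, for the whole second after the job is handed in: the door lies open at 1.50 rad or more, the dial rests at the sixth click (2.356 rad, within 0.12), both are still and the robot has let go; no bystander has moved more than 30 mm (all of step 3 and value of joint door above 1.5 rad and velocity of joint dial between -0.05 and 0.05 rad/s and velocity of joint door between -0.05 and 0.05 rad/s); the robot touches nothing.
It fails at once if the door is slammed (faster than 2.5 rad/s) (velocity of joint door above 2.5 rad/s).
It fails at once if the robot leans on the door leaf with more than 40 N (contact force between the arm and door_panel above 40 N).
It fails at once if a bystander is moved by more than 30 mm (distance of any of spice_jar, mug, oil_bottle, bowl, can, spatula from where it was at the start of the episode above 0.03 m).
It also fails if it takes over 72 s, if anything falls off the work surface, if the arm or the gripper's body presses on something with over 40 N, if the wrist force passes 120 N, or if a joint passes its speed limit or range.

## Robot

A 6-joint arm with a two-finger parallel gripper is mounted at the origin on the work surface. World frame = base frame: x ahead of the robot, y to its left, z up, the work surface at z = 0. Lengths are in mm, angles in rad, forces in N, time in s.
With the tool pointing down it reaches from about 300 to 775 mm from the base axis. Payload 14.6 kg.
Tool frame: the origin (TCP) lies between the finger pads; the fingertips stand 19 mm ahead of it and the grasp point (between the pads) is the TCP; z points along the fingers, y is the line along which they close (so a half turn about z gives the same grasp; the last joint's range is limited). The gripper opens to 94 mm and grips with 3 to 60 N. Pads are 16 mm wide; open, the fingers measure 119 mm over their backs; the gripper's body (75 mm by 177 mm) begins 78 mm behind the grasp point.
Start: joints at [1.226, 0.3, 1.521, -0, 1.321, -0.067], TCP at [150.83, 528.904, 224.446] pointing down, gripper open.
Joint ranges: [-3.03, 3.03], [-0.79, 2.21], [0.23, 2.52], [-1.04, 4.18], [0, 3.07], [-2.55, 2.55]. Speed limits (rad/s): [2.22, 2.22, 2.57, 3.14, 3.14, 3.14].

## Interface

Orientations are given as [roll, pitch, yaw] about the fixed x, y, z axes, in that order (R = Rz(yaw) Ry(pitch) Rx(roll)).
In Python, from bench import r gives the robot as it stands.
- The arm moves only by the tool move_arm, never from a script. Its argument "increments" is text: rows parted by semicolons, each of 5 numbers parted by spaces: the shift along the world's x, y, z in mm, then the turn about the world's z in units of 10 degrees (1.0 is 10 degrees), then the opening, from -1 (shut) to 1 (fully open). In form: tx ty tz spin fingers; .... A call has 1 to 5 rows; each row shifts and turns the commanded pose from where the row before left it; what a row does not reach is not made up. A row lasts 1/8 s, in which the tool goes at most 62.5 mm and 10.7 degrees, less where a joint would pass 70% of its speed; a pose out of reach is approached as far as the arm can. A call with a gripper value outside its range is refused whole. The fingers move at their own pace and stop on an object; the grip force is fixed at half the most. Time passes only in rows, so rows that do not move let the fingers close. It gives the time, the measured TCP pose, the force, the opening and the grip force at its end, in the units of the state.
- r.observe(): the state, without advancing time (a new reading comes with each control period).
- r.snapshot(name): name is "scene" or "top" or "wrist"; returns a dict with "image" (480x640x3 uint8, red, green, blue), "intrinsics" (3x3 intrinsics, pixels), "origin" and "rotation" of the camera in the world. Camera axes: x right, y up, looking along -z (the intrinsics and any distortion apply to the point x, -y, -z); pixel columns grow to the right and rows downward; lengths in mm; the calibration is good to about 2 mm. A picture is of the moment at which its call begins. There is no depth.
- r.finish_job(): hands the job in; it is judged then, once.
The state is a dict: "clock": time; "joint_positions": joint angles; "joint_vel": joint speeds; "tau": joint torques, N m; "eef_pos": TCP position; "ee_rot": TCP orientation; "ft_force": force on the tool from outside, world axes, zero at the start; "moment": the same for the moment, N m; "finger_gap": finger opening in mm; "finger_force": force on a finger pad.
Only numpy, scipy, OpenCV 4.12 (cv2) and the standard library are available. Lean on these libraries where they do the work, as an engineer would, in place of code of your own. Each camera call takes 0.05 s, during which the arm holds its last target. There are 200 camera calls.

## Working session

There is one attempt and no reset: what is moved stays moved. The work goes in short steps, Python scripts to look and compute and a tool call to move; the robot and the scene stay as the last step left them, time stands still between calls to the robot, and variables do not carry over. Pictures are saved under pics/ and viewed, at most 10 in all, crops included, and the job is handed in when it is done.

Besides the shell and the picture viewer there is one more tool, called after "Call:" as name(argument=value, ...), one argument or row to a line, values as JSON. move_arm: Moves the arm, as the interface text tells. Its arguments: {"type":"object","properties":{"increments":{"type":"string"}},"required":["increments"]}

```bash
mkdir -p pics
cat > h.py <<'E'
from bench import r
import cv2, numpy as np
def snap(n,f):
    s=r.snapshot(n); cv2.imwrite('pics/'+f,cv2.cvtColor(s['image'],cv2.COLOR_RGB2BGR)); np.savez('pics/'+f+'.npz',**s); return s
def ray(s,u,v):
    K=np.array(s['intrinsics']); p=np.linalg.inv(K)@[u,v,1]
    return np.array(s['origin']),np.array(s['rotation'])@[p[0],-p[1],-p[2]]
def onz(s,u,v,z):
    o,d=ray(s,u,v); return o+d*(z-o[2])/d[2]
def proj(s,P):
    c=np.array(s['rotation']).T@(np.array(P)-np.array(s['origin'])); q=np.array(s['intrinsics'])@[c[0],-c[1],-c[2]]; return q[:2]/q[2]
E
python3 - <<'E'
from h import *
for n in('scene','top'):
    s=snap(n,n+'1.png'); print({k:v for k,v in s.items() if k!='image'})
o=r.observe(); print(o)
E
```

```text
{'intrinsics': array([[550.29307625,   0.        , 312.10522307],
       [  0.        , 550.29307625, 238.57714256],
       [  0.        ,   0.        ,   1.        ]]), 'origin': array([ -29.08043201,  542.6816035 , 1698.71134782]), 'rotation': array([ 4.68098213e-01,  2.28845030e-03, -2.34385272e+00])}
{'intrinsics': array([[485.05076845,   0.        , 309.07956956],
       [  0.        , 485.05076845, 242.64177932],
       [  0.        ,   0.        ,   1.        ]]), 'origin': array([ 373.42497801,   12.70535945, 1689.40969984]), 'rotation': array([ 0.09341321, -0.00423328, -1.55589046])}
{'clock': 0.1, 'joint_positions': array([ 1.22638151e+00,  3.00410108e-01,  1.52150898e+00,  2.30371869e-05,
        1.32065881e+00, -6.66280474e-02]), 'joint_vel': array([-0.00065234, -0.00120505, -0.00183048, -0.00178483,  0.00034848,
        0.00105608]), 'tau': array([ 7.97738685e-04, -5.32644546e+01, -3.53282368e+01,  7.09677231e-02,
        2.35155568e-02, -2.32076314e-05]), 'eef_pos': array([150.76935708, 528.72184627, 223.95026765]), 'ee_rot': array([-3.14061109e+00, -8.78609442e-05,  2.86380013e+00]), 'ft_force': array([ 0.04366717,  0.89850607, -0.50256616]), 'moment': array([ 0.034286  ,  0.05268836, -0.03984235]), 'finger_force': 0.0, 'finger_gap': 94.15277094549984}
```

View pics/scene1.png

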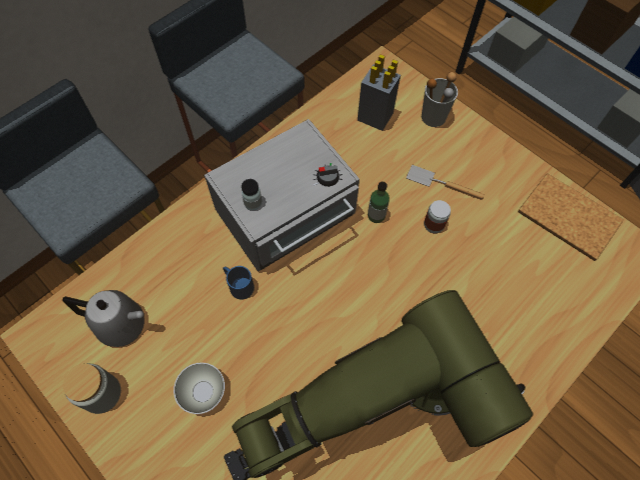

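View pics/top1.png

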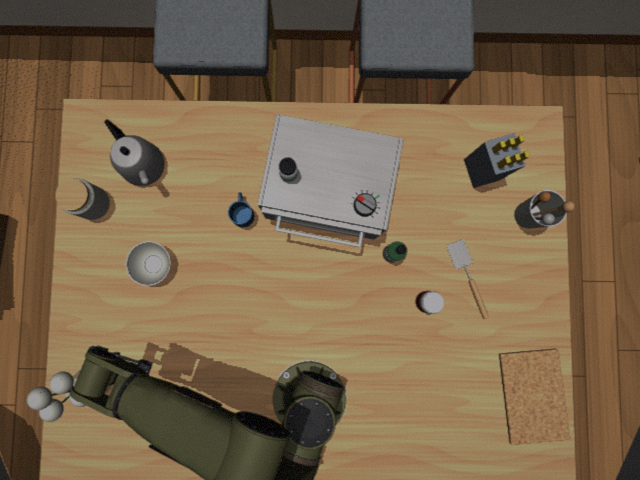

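Scene: the oven is centred near (290,190); handle bar, dial (328,175), jar (250,190), mug (240,282), bottle (378,203). Top view: oven roof about (280,117)-(402,137)-(384,232)-(262,207), handle bar (278,235)-(362,245), dial (366,204). I'll zoom in for precise pixels.

```bash
cat >> h.py <<'E'
from scipy.spatial.transform import Rotation as Ro
def fix(s):
    s=dict(s); R=np.array(s['rotation'])
    if R.ndim==1: s['rotation']=Ro.from_euler('xyz',R).as_matrix()
    return s
def load(f): return fix(np.load('pics/'+f+'.npz'))
E
python3 - <<'E'
from h import *
im=cv2.imread('pics/top1.png')[100:265,245:420]
cv2.imwrite('pics/topc.png',cv2.resize(im,None,fx=3.6,fy=3.6,interpolation=cv2.INTER_CUBIC))
t=load('top1.png')
for n,p,z in[('BL',(280,117),235),('BR',(402,137),235),('FR',(384,230),235),('FL',(262,207),235),('hL',(277,238),197),('hR',(362,245),197),('dial',(366,204),285),('mug',(241,213),95),('bottle',(397,251),200)]:
    print(n,onz(t,*p,z).round(1))
E
```

```text
BL [897.7 104.1 235. ]
BR [ 840.6 -272.4  235. ]
FR [ 551.6 -217.2  235. ]
FL [616.1 152.9 235. ]
hL [526.2 107.9 197. ]
hR [ 508.5 -155.2  197. ]
dial [ 621.4 -156.4  285. ]
mug [618.2 235.6  95. ]
bottle [ 491.3 -262.8  200. ]
```

View pics/topc.png

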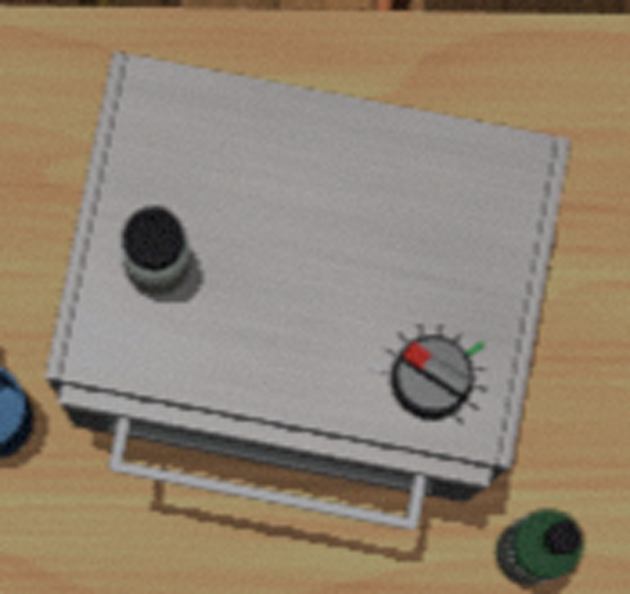

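The crop shows roof corners at crop pixels (118,53), (570,142), (510,468), (50,380), bar ends (115,467) and (415,525), dial centre (433,375), red pointer up-left and about 20° clockwise from OFF (so perhaps at click 1), green mark (475,348).

Run:
```python
from h import *
t=load('top1.png')
f=lambda c:(245+(c[0]+.5)/3.6-.5,100+(c[1]+.5)/3.6-.5)
C=np.array([onz(t,*f(c),235)[:2] for c in[(118,53),(570,142),(510,468),(50,380)]])
M=np.array([[290,200],[290,-200],[0,-200],[0,200.]])
print(C.round(1),[np.linalg.norm(C[i]-C[(i+1)%4]).round(1) for i in range(4)])
# rigid fit
H=(M-M.mean(0)).T@(C-C.mean(0)); a=np.arctan2(H[0,1]-H[1,0],H[0,0]+H[1,1]); R=np.array([[np.cos(a),-np.sin(a)],[np.sin(a),np.cos(a)]])
o=C.mean(0)-R@M.mean(0); print('yaw',np.degrees(a),'o',o,'res',(C-(M@R.T+o)).round(1))
loc=lambda p:(R.T@(p[:2]-o)).round(1)
for n,c,z in[('hL',(115,467),197),('hR',(415,525),197),('dialc',(433,375),260),('red',(417,352),285),('green',(475,348),236),('jar',(155,235),335),('doorR',(490,487),217),('doorL',(65,400),217)]:
    p=onz(t,*f(c),z); print(n,p.round(1),'oven',loc(p))
s=load('scene1.png')
T=lambda x,y,z:[*(R@[x,y]+o),z]
for q in[(0,200,235),(0,-200,235),(290,-200,235),(290,200,235),(-58,130,197),(-58,-130,197),(62,-120,285)]: print(q,np.round(T(*q),1),proj(s,T(*q)).round(1),proj(t,T(*q)).round(1))
```

```text
[[ 906.   112.3]
 [ 834.1 -275.4]
 [ 552.8 -224.1]
 [ 621.4  163.5]] [np.float64(394.3), np.float64(285.9), np.float64(393.7), np.float64(289.1)]
yaw -10.277618936001197 o [585.89481132 -30.0626413 ] res [[-0.9 -2.7]
 [-1.5  3.2]
 [ 2.6  2.7]
 [-0.1 -3.2]]
hL [553.1 109.7 197. ] oven [-57.2 131.7]
hR [ 506.9 -148.7  197. ] oven [ -56.5 -130.8]
dialc [ 626.3 -156.2  260. ] oven [  62.3 -116.9]
red [ 640.7 -140.1  285. ] oven [ 73.5 -98.5]
green [ 654.2 -194.4  236. ] oven [  96.5 -149.5]
jar [721.7  73.  335. ] oven [115.2 125.7]
doorR [ 538.5 -210.1  217. ] oven [ -14.5 -185.6]
doorL [607.5 152.2 217. ] oven [-11.3 183.2]
(0, 200, 235) [621.6 166.7 235. ] [250.9 242.2] [257.5 205.1]
(0, -200, 235) [ 550.2 -226.9  235. ] [359.6 178.5] [387.2 230.5]
(290, -200, 235) [ 835.6 -278.6  235. ] [308.3 118.1] [404.  138.6]
(290, 200, 235) [906.9 115.  235. ] [203.5 174.3] [276.5 114.1]
(-58, 130, 197) [552.  108.2 197. ] [281.9 250.4] [277.1 229.7]
(-58, -130, 197) [ 505.6 -147.6  197. ] [351.6 208.6] [359.6 245.9]
(62, -120, 285) [ 625.5 -159.2  285. ] [327.9 167.8] [367.  202.6]
```

The fit agrees with the known sizes: the oven is at (586,-30) with yaw -10.28°. The handle, door edge and dial land within about 3 mm of their nominal places. The dial starts near click 1. Plan: hook the shut fingers behind the bar, approaching from above.

Call:
move_arm(
  increments="0 0 50 0.56 -1; 33 -46 12 0 -1; 33 -46 12 0 -1; 33 -46 12 0 -1; 33 -46 12 0 -1",
)

```text
clock: 0.72
eef_pos: [283.4, 343.3, 322.7]
ee_rot: [-3.141, -0.0, 2.962]
ft_force: [0.8, -0.3, 0.6]
finger_gap: 47.4
finger_force: 0.0
```

Call:
move_arm(
  increments="33 -46 0 0 -1; 33 -46 0 0 -1; 33 -46 0 0 -1; 33 -46 0 0 -1; 33 -46 0 0 -1",
)

```text
clock: 1.35
eef_pos: [448.5, 113.2, 322.3]
ee_rot: [3.142, -0.0, 2.961]
ft_force: [1.0, 0.7, -0.5]
finger_gap: 0.4
finger_force: 0.0
```

Call:
move_arm(
  increments="33 -46 0 0 -1; 33 -46 0 0 -1; 33 -46 0 0 -1; 5 0 0 0 -1; 0 0 0 0 -1",
)

```text
clock: 1.98
eef_pos: [551.7, -22.8, 322.0]
ee_rot: [3.142, -0.001, 2.961]
ft_force: [-0.7, 0.3, -1.0]
finger_gap: 0.4
finger_force: 0.0
```

Run:
```python
from h import *
s=fix(snap('wrist','w1.png'))
a=np.radians(-10.28);R=np.array([[np.cos(a),-np.sin(a)],[np.sin(a),np.cos(a)]])
T=lambda x,y,z:[*(R@[x,y]+[586,-30]),z]
print(s['origin'])
for q in[(-58,0,197),(-58,130,197),(-58,-130,197),(-16,0,217),(0,0,217),(0,0,235),(62,-120,285)]: print(q,proj(s,T(*q)).round(1))
print(proj(s,[551.7,-22.8,303]))
```

```text
[474.94158529  -8.79378885 481.97550287]
(-58, 0, 197) [313.8 215.3]
(-58, 130, 197) [465.6 215.1]
(-58, -130, 197) [162.  215.4]
(-16, 0, 217) [313.8 269.6]
(0, 0, 217) [313.9 287.4]
(0, 0, 235) [313.8 296.4]
(62, -120, 285) [142.3 408.2]
[314.97149222 290.08429324]
```

View pics/w1.png

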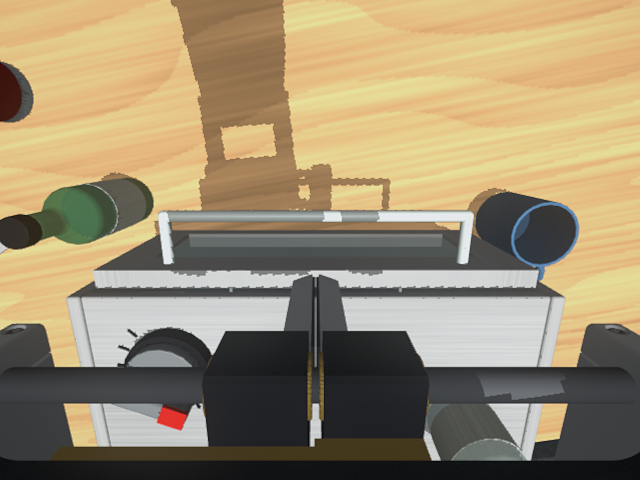

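The wrist view shows the bar at row 217, ends at columns 162 and 469, and the door edge at row 271. The predictions were 215, 162/466 and 270, so the pose is good. Lowering behind the bar.

Call:
move_arm(
  increments="0 0 -50 0 -1; 0 0 -40 0 -1; 0 0 -20 0 -1; 0 0 -15 0 -1; 0 0 0 0 -1",
)

```text
clock: 2.65
eef_pos: [551.5, -22.5, 197.2]
ee_rot: [-3.142, -0.001, 2.962]
ft_force: [0.4, 0.9, 0.3]
finger_gap: 0.1
finger_force: 0.0
```

Call:
move_arm(
  increments="-10 2 0 0 -1; -10 2 -5 0 -1; -10 2 -7 0 -1; -10 2 -8 0 -1; -9 1 -8 0 -1",
)

```text
clock: 3.28
eef_pos: [502.8, -13.8, 170.1]
ee_rot: [3.141, 0.003, 2.962]
ft_force: [6.1, 4.5, 1.7]
finger_gap: 0.6
finger_force: 3.2
```

Run:
```python
from h import *
print(r.observe()['eef_pos'],r.observe()['ft_force'])
s=fix(snap('wrist','w2.png'))
a=np.radians(-10.28);R=np.array([[np.cos(a),-np.sin(a)],[np.sin(a),np.cos(a)]])
T=lambda x,y,z:[*(R@[x,y]+[586,-30]),z]
for th in(.1,.2,.3,.35,.4,.45):
    c,n=np.cos(th),np.sin(th); print(th,'bar end',proj(s,T(-58*c-125*n,130,72+125*c-58*n)).round(1),'outer top edge',proj(s,T(-16*c-145*n,150,72+145*c-16*n)).round(1),'inner',proj(s,T(-145*n,150,72+145*c)).round(1))
```

```text
[502.81329459 -13.77034676 170.06714093] [6.13206361 4.47685699 1.71953429]
0.1 bar end [588.3 352.3] outer top edge [657.4 464.6] inner [651.1 496.1]
0.2 bar end [581.2 322.4] outer top edge [657.9 431.4] inner [655.2 466.3]
0.3 bar end [572.5 294.5] outer top edge [655.  396.6] inner [656.  433.6]
0.35 bar end [567.7 281.6] outer top edge [652.3 379.1] inner [655.1 416.6]
0.4 bar end [562.7 269.4] outer top edge [648.9 361.7] inner [653.4 399.4]
0.45 bar end [557.4 258. ] outer top edge [644.7 344.6] inner [650.9 382.1]
```

View pics/w2.png

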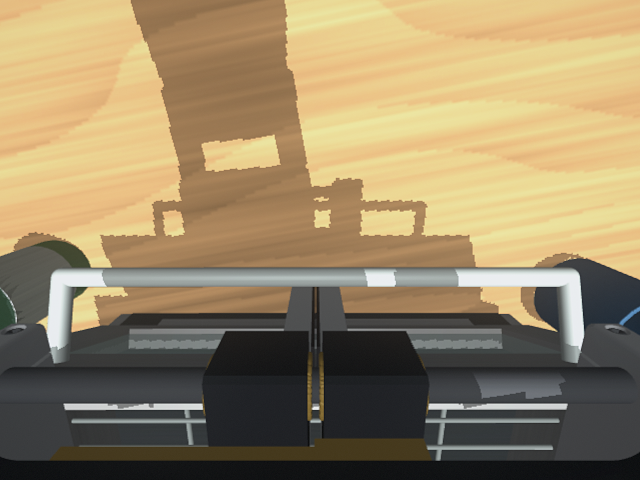

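Bar at row 277 means the door is at about 0.37 rad. The bottle and mug are clear. Next: lift out and go in behind the inner face.

Call:
move_arm(
  increments="2 0 5 0 -1; 0 0 30 0 -1; 0 0 40 0 -1; 29 -5 5 0 -1; 29 -6 0 0 -1",
)

```text
clock: 3.95
eef_pos: [563.6, -25.2, 250.7]
ee_rot: [-3.142, 0.001, 2.962]
ft_force: [-0.1, -0.7, 1.0]
finger_gap: 0.4
finger_force: 0.0
```

Call:
move_arm(
  increments="0 0 -20 0 -1; 0 0 -20 0 -1; 0 0 -11 0 -1; 0 0 0 0 -1",
)

```text
clock: 4.45
eef_pos: [562.6, -25.1, 198.2]
ee_rot: [-3.141, -0.001, 2.962]
ft_force: [0.6, -0.2, -0.9]
finger_gap: 0.3
finger_force: 0.0
```

Run:
```python
import numpy as np
a=np.radians(-10.28);R=np.array([[np.cos(a),-np.sin(a)],[np.sin(a),np.cos(a)]])
prev=None
for th in [.38,.5,.62,.74,.86,.98,1.1,1.22,1.34,1.46,1.53,1.571]:
    d=108; l=[-d*np.sin(th)+11,1]; p=np.r_[R@l+[586,-30],72+d*np.cos(th)+19]
    print(th,p.round(1),None if prev is None else (p-prev).round(1)); prev=p
```

```text
0.38 [557.6 -23.8 191.3] None
0.5 [546.1 -21.7 185.8] [-11.5   2.1  -5.5]
0.62 [535.3 -19.8 178.9] [-10.8   2.   -6.9]
0.74 [525.3 -18.  170.8] [-9.9  1.8 -8.1]
0.86 [516.5 -16.4 161.5] [-8.9  1.6 -9.3]
0.98 [508.7 -15.  151.2] [ -7.7   1.4 -10.3]
1.1 [502.3 -13.8 140. ] [ -6.5   1.2 -11.2]
1.22 [497.2 -12.9 128.1] [ -5.1   0.9 -11.9]
1.34 [493.6 -12.2 115.7] [ -3.7   0.7 -12.4]
1.46 [491.4 -11.8 102.9] [ -2.2   0.4 -12.8]
1.53 [490.8 -11.7  95.4] [-0.6  0.1 -7.5]
1.571 [490.7 -11.7  91. ] [-0.1  0.  -4.4]
```

Call:
move_arm(
  increments="-5 1 -7 0 -1; -11 2 -6 0 -1; -11 2 -7 0 -1; -10 2 -8 0 -1; -9 2 -9 0 -1",
)

```text
clock: 5.08
eef_pos: [517.2, -16.4, 162.7]
ee_rot: [-3.141, 0.004, 2.962]
ft_force: [2.0, -4.1, 5.8]
finger_gap: 0.5
finger_force: 2.9
```

Call:
move_arm(
  increments="-8 1 -10 0 -1; -6 1 -11 0 -1; -5 1 -12 0 -1; -4 1 -10 0 -1; -2 0 -10 0 -1",
)

```text
clock: 5.7
eef_pos: [492.0, -12.1, 108.7]
ee_rot: [3.141, 0.001, 2.962]
ft_force: [2.0, 0.6, 5.7]
finger_gap: 0.5
finger_force: 2.4
```

Call:
move_arm(
  increments="-1 0 -6 0 -1; 0 0 -5 0 -1; 0 0 -4 0 -1; 0 0 -2 0 -1; 0 0 0 0 -1",
)

```text
clock: 6.32
eef_pos: [490.7, -12.1, 91.3]
ee_rot: [-3.141, -0.001, 2.962]
ft_force: [-0.5, 0.8, 1.6]
finger_gap: 0.7
finger_force: 1.2
```

Call:
move_arm(
  increments="0 0 -1 0 -1; 0 0 -1 0 -1; 0 0 0 0 -1",
)

```text
clock: 6.7
eef_pos: [490.8, -12.1, 91.0]
ee_rot: [-3.142, 0.0, 2.962]
ft_force: [-11.5, 2.7, 27.5]
finger_gap: 0.2
finger_force: 13.8
```

The tool is on the stop (z held at 91 while the force rose to 27 N), so the door is level. Lift off, then swing to the dial.

Call:
move_arm(
  increments="0 0 20 0 -1; 0 0 55 0 -1; 0 0 60 0 -1; 0 0 60 -1 -1; 0 0 54 -1 -1",
)

```text
clock: 7.32
eef_pos: [490.5, -12.3, 340.5]
ee_rot: [-3.141, 0.001, 2.607]
ft_force: [-0.3, -0.7, -0.3]
finger_gap: 0.1
finger_force: 0.0
```

Call:
move_arm(
  increments="25 -28 0 -1 0.5; 25 -28 0 -1 0.5; 25 -28 0 -1 0.5; 25 -28 0 -1 0.5; 15 -15 0 -1 0.5",
)

```text
clock: 7.95
eef_pos: [606.4, -140.7, 337.3]
ee_rot: [-3.14, -0.0, 1.733]
ft_force: [0.1, 1.4, -0.0]
finger_gap: 47.1
finger_force: 0.0
```

Run:
```python
from h import *
s=fix(snap('wrist','w3.png')); print(r.observe()['eef_pos'],np.degrees(r.observe()['ee_rot']))
t=fix(snap('top','t2.png'))
a=np.radians(-10.28);R=np.array([[np.cos(a),-np.sin(a)],[np.sin(a),np.cos(a)]])
T=lambda x,y,z:[*(R@[x,y]+[586,-30]),z]
print(proj(s,T(62,-120,285)).round(1))
for k in(0,1,2,6):
    w=k*np.pi/8; print(k,proj(s,T(62+22*np.sin(w),-120+22*np.cos(w),285)).round(1))
```

```text
[ 607.16612873 -141.75312124  336.73766548] [-1.79877175e+02 -1.24516618e-02  9.87607350e+01]
[338.7 299.3]
0 [350.3 270.8]
1 [361.1 276.9]
2 [368.3 286.5]
6 [351.7 325.3]
```

View pics/w3.png

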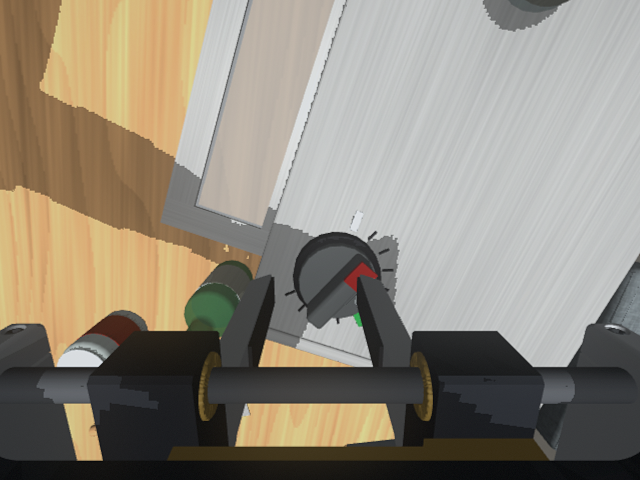

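Red pointer end at (360,275), where click 1 predicts (361,277), so the dial is at click 1 and needs five clicks. Bar centre about (338,298), as predicted.

Call:
move_arm(
  increments="10 -9 0 -1 0.5; 9 -8 0 -1 0.5; 0 0 0 -1 0.5; 0 0 0 -1 0.5; 0 0 0 -0.2 0.5",
)

```text
clock: 8.68
eef_pos: [624.4, -155.5, 338.5]
ee_rot: [-3.141, 0.0, 1.01]
ft_force: [-0.7, 0.3, -0.1]
finger_gap: 70.4
finger_force: 0.0
```

Call:
move_arm(
  increments="0 0 0 0 0.5",
)

```text
clock: 8.8
eef_pos: [624.6, -155.7, 338.5]
ee_rot: [3.142, 0.0, 1.012]
ft_force: [1.5, 0.7, 0.6]
finger_gap: 70.6
finger_force: 0.0
```

Call:
move_arm(
  increments="1 -3 -25 -0.1 0.5; 0 0 -20 0 0.5; 0 0 -10 0 0.5; 0 0 0 0 -1; 0 0 0 0 -1",
)

```text
clock: 9.43
eef_pos: [626.0, -159.1, 284.5]
ee_rot: [3.14, -0.0, 0.99]
ft_force: [0.2, -0.3, -0.3]
finger_gap: 54.0
finger_force: 0.0
```

Call:
move_arm(
  increments="0 0 0 0 -1; 0 0 0 0 -1; 0 0 0 0 -1; 0 0 0 0 -1",
)

```text
clock: 9.93
eef_pos: [625.8, -159.1, 283.5]
ee_rot: [-3.142, -0.0, 0.989]
ft_force: [-4.6, 3.2, 2.4]
finger_gap: 13.9
finger_force: 6.1
```

Call:
move_arm(
  increments="0 0 0 0 -1; 0 0 0 -0.8 -1; 0 0 0 -0.8 -1; 0 0 0 -0.8 -1; 0 0 0 -0.8 -1",
)

```text
clock: 10.55
eef_pos: [625.5, -158.7, 283.5]
ee_rot: [-3.14, 0.001, 0.427]
ft_force: [-4.7, 3.5, 1.4]
finger_gap: 13.7
finger_force: 30.0
```

Call:
move_arm(
  increments="0 0 0 -0.8 -1; 0 0 0 -0.8 -1; 0 0 0 -0.8 -1; 0 0 0 -0.8 -1; 0 0 0 -0.8 -1",
)

```text
clock: 11.18
eef_pos: [625.5, -158.1, 283.5]
ee_rot: [-3.14, 0.002, -0.271]
ft_force: [-4.5, 6.5, 2.6]
finger_gap: 13.2
finger_force: 30.0
```

Call:
move_arm(
  increments="0 0 0 -0.8 -1; 0 0 0 -0.8 -1; 0 0 0 -0.8 -1; 0 0 0 -0.8 -1; 0 0 0 0 -1",
)

```text
clock: 11.8
eef_pos: [625.7, -157.7, 283.5]
ee_rot: [-3.141, 0.002, -0.827]
ft_force: [-3.9, 8.4, 0.7]
finger_gap: 13.7
finger_force: 30.0
```

Call:
move_arm(
  increments="0 0 0 -0.4 -1; 0 0 0 -0.4 -1; 0 0 0 0 -1; 0 0 0 0 -1; 0 0 0 0 -1",
)

```text
clock: 12.42
eef_pos: [625.8, -157.7, 283.5]
ee_rot: [-3.141, 0.002, -0.964]
ft_force: [-2.3, 7.6, 2.3]
finger_gap: 13.9
finger_force: 30.0
```

Call:
move_arm(
  increments="0 0 0 0 0.3; 0 0 0 0 0.3; 0 0 0 0 0.3; 0 0 0 0 0.3; 0 0 0 0 0.3",
)

```text
clock: 13.05
eef_pos: [625.8, -159.2, 283.5]
ee_rot: [-3.142, -0.0, -0.966]
ft_force: [0.2, -0.6, -0.4]
finger_gap: 59.1
finger_force: 0.0
```

Call:
move_arm(
  increments="0 0 10 0 0.3; 0 0 40 0 0.3; 0 0 50 0 0.3; 0 0 40 0 0.3; 0 0 0 0 0.3",
)

```text
clock: 13.68
eef_pos: [625.9, -159.1, 427.4]
ee_rot: [-3.138, -0.005, -0.965]
ft_force: [-0.2, -0.1, -0.2]
finger_gap: 60.9
finger_force: 0.0
```

Call:
move_arm(
  increments="-50 40 0 0 0.3; -50 40 0 0 0.3; -50 40 0 0 0.3; 0 0 0 0 0.3",
)

```text
clock: 14.18
eef_pos: [476.9, -40.1, 424.2]
ee_rot: [-3.14, -0.001, -0.963]
ft_force: [1.5, 0.2, 0.8]
finger_gap: 61.5
finger_force: 0.0
```

Run:
```python
from h import *
snap('scene','s2.png'); snap('wrist','w4.png')
a=cv2.imread('pics/s2.png')[110:290,190:410]
w=cv2.imread('pics/w4.png')
a=cv2.resize(a,(396,324),interpolation=cv2.INTER_CUBIC); w=cv2.resize(w,(400,300))
cv2.imwrite('pics/c2.png',np.hstack([cv2.resize(a,(400,300)),w]))
s=load('scene1.png')
al=np.radians(-10.28);R=np.array([[np.cos(al),-np.sin(al)],[np.sin(al),np.cos(al)]])
T=lambda x,y,z:[*(R@[x,y]+[586,-30]),z]
f=lambda q:((q-[190,110])*[400/220,300/180]).round(0)
for k in(5,6,7):
    b=k*np.pi/8; print(k,f(proj(s,T(62+22*np.sin(b),-120+22*np.cos(b),285))))
print(f(proj(s,T(-145,186,72))),f(proj(s,T(-145,-186,72))))
```

```text
5 [248.  87.]
6 [253.  87.]
7 [258.  88.]
[171. 312.] [342. 213.]
```

View pics/c2.png

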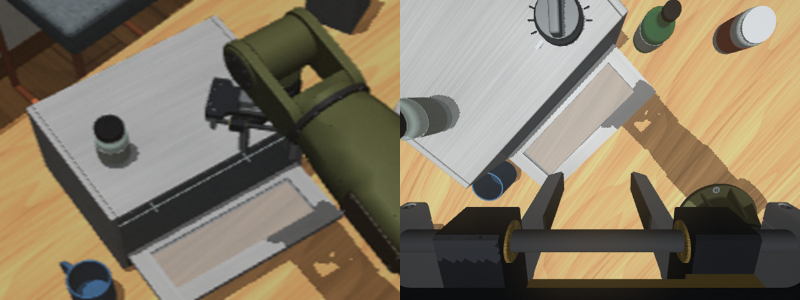

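The door outline matches fully open (far corner near (342,213)). The arm hides the pointer, so I'll move aside to check it.

Call:
move_arm(
  increments="-20 55 0 0 0.3; -20 55 0 0 0.3; -20 55 0 0 0.3; -20 55 0 0 0.3; -20 55 0 0 0.3",
)

```text
clock: 14.9
eef_pos: [392.9, 112.4, 418.2]
ee_rot: [-3.103, 0.051, -0.823]
ft_force: [-0.5, 0.1, -0.2]
finger_gap: 60.6
finger_force: 0.0
```

Run:
```python
from h import *
t=fix(snap('top','t3.png'))
im=cv2.imread('pics/t3.png')[100:300,220:420]
cv2.imwrite('pics/t3c.png',cv2.resize(im,None,fx=3,fy=3,interpolation=cv2.INTER_CUBIC))
h=cv2.cvtColor(t['image'],cv2.COLOR_RGB2HSV)[180:225,345:390].astype(int)
m=((h[...,0]<8)|(h[...,0]>172))&(h[...,1]>130)&(h[...,2]>60); v,u=np.nonzero(m); print(m.sum(),u.mean()+345,v.mean()+180)
a=np.radians(-10.28);R=np.array([[np.cos(a),-np.sin(a)],[np.sin(a),np.cos(a)]])
T=lambda x,y,z:[*(R@[x,y]+[586,-30]),z]
for k in(0,1,5,6,7):
    b=k*np.pi/8; print(k,proj(t,T(62+22*np.sin(b),-120+22*np.cos(b),285)).round(1))
```

```text
28 371.85714285714283 198.39285714285714
0 [359.6 201.2]
1 [360.6 198.5]
5 [371.  196.4]
6 [373.1 198.5]
7 [374.3 201.1]
```

View pics/t3c.png

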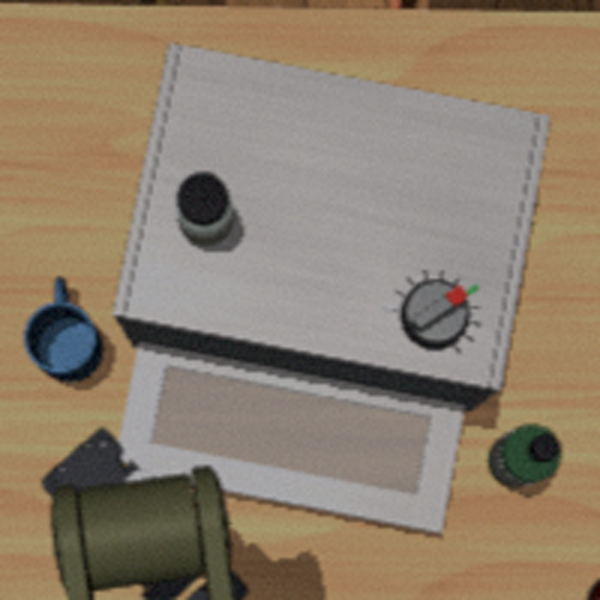

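The red pointer at (372,198) lines up with the green mark, the door lies flat, and the bystanders are where they were. Handing in.

```bash
python3 -c "
from bench import r
print(r.finish_job())"
```

```text
the job is handed in; nothing more can be done
None
```

The job is handed in: the last pictures show the oven door lying fully open and level, the dial's pointer on the green mark (sixth click), and the jar, mug and bottle unmoved; I got no verdict back.

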